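# Find the undercured rubber mould

## Robot

A 6-joint arm with a two-finger parallel gripper is mounted at the origin on the work surface. World frame = base frame: x ahead of the robot, y to its left, z up, the work surface at z = 0. Lengths are in m, angles in rad, forces in N, time in s.
With the tool pointing down it reaches from about 0.425 to 0.95 m from the base axis. Payload 14.7 kg.
Tool frame: the origin (TCP) lies midway between the tips of the shut fingers; the grasp point (between the pads) lies 19 mm behind it; z points along the fingers, y is the line along which they close (so a half turn about z gives the same grasp; the last joint's range is limited). The gripper opens to 85 mm and grips with 20 to 120 N. Pads are 22 mm wide; open, the fingers measure 114 mm over their backs; the gripper's body (76 mm by 85 mm) begins 54 mm behind the grasp point. The pads swing forward as they close: fully open they stand 13 mm farther back than shut.
Start: joints at [-1.196, 0.48, 1.596, -0, 1.065, -0.047], TCP at [0.266, -0.593, 0.231] pointing down, gripper open.
Joint ranges: [-2.75, 2.75], [-0.82, 2.05], [0.23, 2.67], [-1.56, 4.7], [0.09, 2.69], [-2.92, 2.92]. Speed limits (rad/s): [1.89, 1.89, 2.39, 3.01, 3.01, 3.01].

## Interface

Orientations are given as a 3x3 rotation matrix whose columns are the frame's x, y, z axes.
In Python, from station import bot gives the robot as it stands.
- The arm moves only by the shell command python3 -m pendant 'ROWS' [OPENING] [FORCE]. ROWS is JSON, a list of rows, each an object of numbers: "dx", "dy", "dz": the shift along the tool's x, y, z in units of 30 mm (1.0 is 30 mm); "wx", "wy", "wz": the turn, a rotation vector about the tool's x, y, z in units of 6 degrees (1.0 is 6 degrees). A call has 1 to 10 rows; each row shifts and turns the commanded pose from where the row before left it, along the tool's axes as they then stand; what a row does not reach is not made up. A row lasts 1/12 s, in which the tool goes at most 41.7 mm and 7.16 degrees, less where a joint would pass 70% of its speed; a pose out of reach is approached as far as the arm can. A call is refused whole if a number of a shift passes 1 or a number of a turn 1, either way. A call with a gripper value outside its range is refused whole. OPENING is the finger opening in mm, from 0 to 85.4, set as the call begins (- or left out, the last holds). The fingers move at their own pace and stop on an object; FORCE is the grip in N (left out, the last holds). Time passes only in rows, so rows that do not move let the fingers close. It gives the time, the measured TCP pose, the force, the opening and the grip force at its end, in the units of the state.
- bot.read_state(): the state, without advancing time (a new reading comes with each control period).
- bot.snapshot(name): name is "scene" or "top" or "wrist"; returns the picture (420x560x3 uint8, blue, green, red); there is no depth.
- bot.camera_params(name): a dict with "fx", "fy", "cx", "cy" (pixels), "eye" and "rotation" of the camera in the world. Camera axes: x right, y up, looking along -z (the intrinsics and any distortion apply to the point x, -y, -z); pixel columns grow to the right and rows downward; lengths in m; the calibration is good to about 2 mm. A picture is of the moment at which its call begins: read the wrist's pose just before it. camera_params takes no time and is no camera call; for the wrist camera it gives the pose at the moment of the call.
- bot.sign_off(): hands the job in; it is judged then, once.
The state is a dict: "t": time; "qpos": joint angles; "joint_velocities": joint speeds; "effort": joint torques, N m; "ee_pos": TCP position; "tool_rot": TCP orientation; "wrist_force": force on the tool from outside, world axes, zero at the start; "ft_torque": the same for the moment, N m; "width": finger opening in m; "finger_force": force on a finger pad.
Only numpy, scipy, OpenCV 4.12 (cv2) and the standard library are available. Lean on these libraries where they do the work, as an engineer would, in place of code of your own. Each camera call takes 0.05 s, during which the arm holds its last target. There are 200 camera calls.

## Task

One of the three rubber-filled mould frames is undercured and softer than the others. Take the hardness gauge from its stand and, going from left to right as the robot sees them, press its sprung pin straight into the middle of each rubber face with about 8 N (never above 14 N) for half a second, to feel how far it sinks; then hang the gauge back in its stand, fully home, and set the soft frame flat in the steel tray. Leave the other two frames and the things on the bench where they are.

Things in the scene. Friction and masses are not known exactly. Their poses are not given: they have to be found in the camera images.
- gauge: hand-held hardness gauge, 180 g, standing upright in its stand. Origin: centre of the underside of its round steel collar (38 mm across, z 0 to 6 mm); z up. Above the collar a square black grip 24 x 24 mm, z 6 to 50 mm, faces square to its x and y; then a steel neck (to z 56 mm) with a thin brass rod that rises as the pin is pushed in
- gauge_tip (a point): end of the gauge's pin when fully out: on the axis, 52 mm below the gauge's origin (moves with the gauge, not with the pin). Below the collar is a round steel nose, 18 mm across, 40 mm long; the 6 mm thick sprung pin sticks 12 mm out of it
- gauge_pin (a joint): how far the sprung pin is pushed up into the gauge, in m: 0 fully out, at most 0.009. Its spring gives 3 N per mm (about 0.6 N to begin)
- stand: fixed wooden stand for the gauge, 64 x 64 x 58 mm high, with an upright square hole 25 x 25 mm through its middle. Origin: centre of its underside
- stand_seat (a point): centre of the hole's mouth in the stand's top, 58 mm above its underside; the gauge hangs here by its collar, its origin on this point
- rack: fixed wooden board lying on the bench, 90 mm (its x) x 360 mm (its y) x 12 mm high; three mould frames stand on it in a row along y, 120 mm apart. Origin: centre of its underside
- rack_left (a point): the leftmost place on the board's top (seen from the robot: +y); a frame stands within about 10 mm of it
- rack_middle (a point): the middle place on the board's top
- rack_right (a point): the rightmost place on the board's top (-y)
- tray: fixed open steel tray, 100 (its x) x 160 (its y) x 18 mm high, walls and floor 4 mm thick. Origin: centre of its underside
- jar: small glass jar with steel cap, 56 mm across, 75 mm high: a bystander. Origin: centre of its underside
- dapping_block: round steel bench block, 60 mm across, 34 mm high: a bystander. Origin: centre of its underside
- screwdriver: screwdriver, 150 mm long, lying on the bench: a bystander
- mould_a: one of three alike loose aluminium mould frames, 56 (its x) x 44 (its y) x 32 mm high, 220-350 g, with a black rubber face inside 5 mm walls, 1 to 6 mm below the rim. Under the pin the undercured rubber gives 5 to 7.5 mm at 8 N and keeps a dent of about 2 mm; cured rubber gives 0.8 to 2 mm and keeps under 0.8 mm. Which is which cannot be seen beforehand. Origin: centre of its underside, z up
- mould_a_rubber (a joint): how far the rubber face of mould_a is pressed down, in m: 0 untouched at the start, at most 0.011
- mould_b: one of three alike loose aluminium mould frames, 56 (its x) x 44 (its y) x 32 mm high, 220-350 g, with a black rubber face inside 5 mm walls, 1 to 6 mm below the rim. Under the pin the undercured rubber gives 5 to 7.5 mm at 8 N and keeps a dent of about 2 mm; cured rubber gives 0.8 to 2 mm and keeps under 0.8 mm. Which is which cannot be seen beforehand. Origin: centre of its underside, z up
- mould_b_rubber (a joint): how far the rubber face of mould_b is pressed down, in m: 0 untouched at the start, at most 0.011
- mould_c: one of three alike loose aluminium mould frames, 56 (its x) x 44 (its y) x 32 mm high, 220-350 g, with a black rubber face inside 5 mm walls, 1 to 6 mm below the rim. Under the pin the undercured rubber gives 5 to 7.5 mm at 8 N and keeps a dent of about 2 mm; cured rubber gives 0.8 to 2 mm and keeps under 0.8 mm. Which is which cannot be seen beforehand. Origin: centre of its underside, z up
- mould_c_rubber (a joint): how far the rubber face of mould_c is pressed down, in m: 0 untouched at the start, at most 0.011
Things that resemble listed ones, but are neither listed nor needed, are in the scene too. Leave any purple or turquoise look-alike of the mould_b alone.

How it is judged:
By the outcome, as a careful person would: the job done as asked, in the order asked, and still so for the second after the job is handed in, with the robot touching nothing.
It also fails if it takes over 72 s, if anything falls off the work surface, if the arm or the gripper's body presses on something with over 40 N, if the wrist force passes 120 N, or if a joint passes its speed limit or range.

## Working session

There is one attempt and no reset: what is moved stays moved. The work goes in short steps, Python scripts to look and compute and a shell command to move; the robot and the scene stay as the last step left them, time stands still between calls to the robot, and variables do not carry over. Pictures are saved under pics/ and viewed, at most 10 in all, crops included, and the job is handed in when it is done.

```bash
ls; mkdir -p pics; python3 - <<'E'
from station import bot
import cv2, numpy as np
for n in("scene","top","wrist"):
    cv2.imwrite(f"pics/{n}0.png",bot.snapshot(n)); p=bot.camera_params(n); print(n,p)
s=bot.read_state(); print(s)
E
```

```text
pics
scene {'fx': 479.9115609345365, 'fy': 479.9115609345365, 'cx': 272.2756611070634, 'cy': 214.28045762978468, 'eye': array([ 1.27676488, -0.24320878,  0.76582923]), 'rotation': array([[ 0.28628573, -0.67964061,  0.67537332],
       [ 0.95808993,  0.21056777, -0.19422898],
       [-0.01020596,  0.70267336,  0.71143938]])}
top {'fx': 442.84005166929927, 'fy': 442.84005166929927, 'cx': 276.76719256933814, 'cy': 205.2568050778975, 'eye': array([ 0.51049088, -0.04258169,  0.97923504]), 'rotation': array([[ 0.02532368,  0.99136099, -0.12869379],
       [-0.99964163,  0.02622969,  0.00534983],
       [ 0.00867921,  0.12851219,  0.99166995]])}
wrist {'fx': 307.1435338632232, 'fy': 307.1435338632232, 'cx': 282.01192894086984, 'cy': 209.64616614808395, 'eye': array([ 0.33999428, -0.55955172,  0.37392335]), 'rotation': array([[ 4.09714483e-01,  8.65419614e-01,  2.88414518e-01],
       [-9.12213814e-01,  3.88698235e-01,  1.29536249e-01],
       [-3.00330768e-06, -3.16168585e-01,  9.48703023e-01]])}
{'t': 0.15, 'qpos': array([-1.19559147e+00,  4.80686225e-01,  1.59676010e+00, -7.95517822e-06,
        1.06513538e+00, -4.66060346e-02]), 'joint_velocities': array([ 0.00045566, -0.00124268, -0.00224936,  0.00118851,  0.00124638,
        0.00051327]), 'effort': array([ 2.82859110e-04, -9.51153517e+01, -4.30455637e+01, -1.56557267e-04,
        8.18878587e-03, -2.97084341e-05]), 'ee_pos': array([ 0.26600547, -0.59270011,  0.2308093 ]), 'tool_rot': array([[ 9.12347463e-01,  4.09416622e-01, -3.68928312e-04],
       [ 4.09416786e-01, -9.12347002e-01,  9.17700194e-04],
       [ 3.91310738e-05, -9.88306887e-04, -9.99999511e-01]]), 'wrist_force': array([-0.13176612,  0.17409889, -0.56206847]), 'ft_torque': array([-0.00396743, -0.02740261,  0.04290921]), 'finger_force': 0.0, 'width': 0.08534617943017744}
```

View pics/scene0.png

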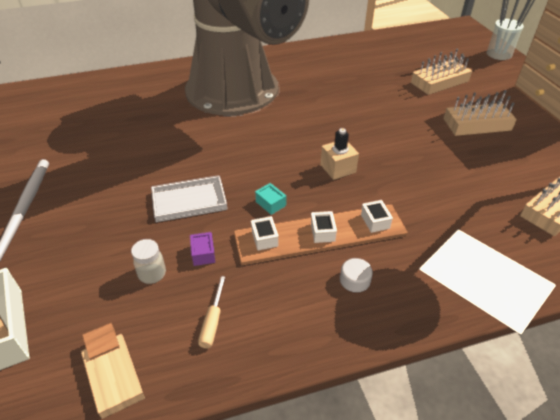

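View pics/top0.png

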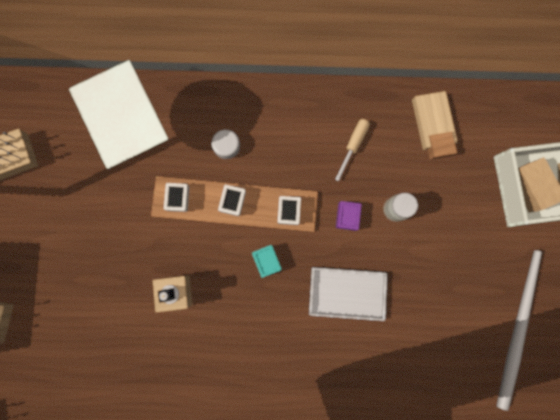

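The scene view shows the gauge in its stand (~340,150) and three white frames on the rack (265,232; 324,226; 377,215), with the tray at (190,198). In the top view, where +y is left, the stand is at (170,294), the frames at (176,197), (231,200) and (289,210), and the tray at (348,294). Teal and purple look-alikes are nearby. Next I'll crop both views to get accurate corners.

```bash
python3 - <<'E'
import cv2
t=cv2.imread("pics/top0.png")[165:330,145:400]; cv2.imwrite("pics/topc.png",cv2.resize(t,None,fx=3,fy=3,interpolation=cv2.INTER_CUBIC))
t=cv2.imread("pics/scene0.png")[120:270,145:410]; cv2.imwrite("pics/scenec.png",cv2.resize(t,None,fx=3,fy=3,interpolation=cv2.INTER_CUBIC))
E
```

```text
(no output)
```

View pics/topc.png

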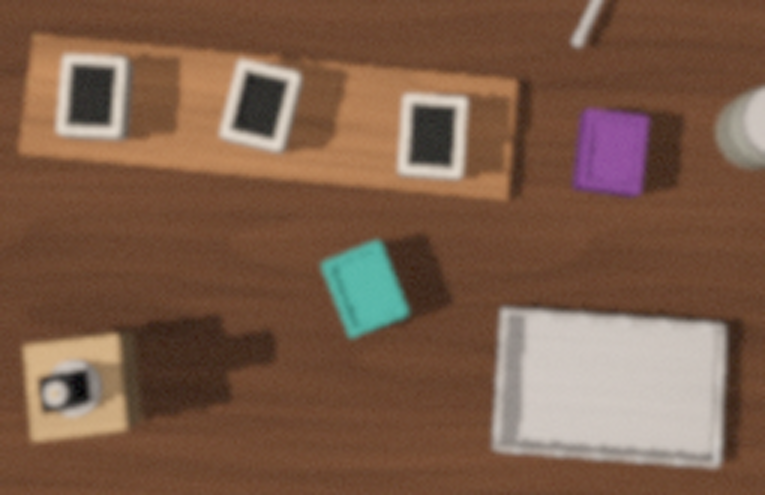

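View pics/scenec.png

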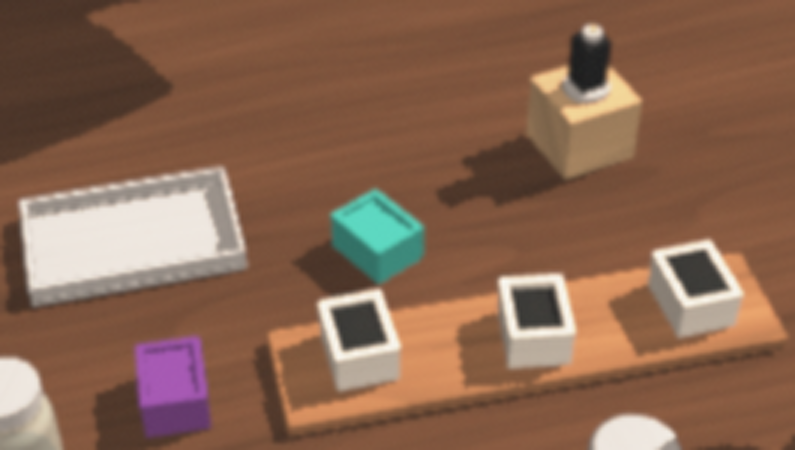

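The crops give clear rim corners for the three frames, the stand top, the rack and the tray in both views. I'll triangulate from these.

```bash
cat > h.py <<'E'
import numpy as np, cv2
from station import bot
def ray(p,uv):
    return p['rotation']@np.array([(uv[0]-p['cx'])/p['fx'],-(uv[1]-p['cy'])/p['fy'],-1.])
def plane(p,uv,z):
    d=ray(p,uv); return p['eye']+d*(z-p['eye'][2])/d[2]
def proj(p,X):
    c=p['rotation'].T@(np.asarray(X)-p['eye']); return np.array([p['cx']-p['fx']*c[0]/c[2],p['cy']+p['fy']*c[1]/c[2]])
def tri(obs):
    A=np.zeros((3,3));b=np.zeros(3)
    for p,uv in obs:
        d=ray(p,uv);d/=np.linalg.norm(d);M=np.eye(3)-np.outer(d,d);A+=M;b+=M@p['eye']
    X=np.linalg.solve(A,b); return X,[np.round(proj(p,X)-uv,1) for p,uv in obs]
def diag(q):
    h=[np.append(np.array(x,float),1) for x in q]
    l=np.cross(np.cross(h[0],h[2]),np.cross(h[1],h[3])); return l[:2]/l[2]
E
python3 - <<'E'
from h import *
np.set_printoptions(precision=4,suppress=True)
T=bot.camera_params("top");S=bot.camera_params("scene")
ft=lambda q:[((x+.5)/3-.5+145,(y+.5)/3-.5+165) for x,y in q]
fs=lambda q:[((x+.5)/3-.5+145,(y+.5)/3-.5+120) for x,y in q]
Q={'left':([(62,55),(128,56),(125,138),(57,135)],[(650,252),(714,241),(742,287),(681,305)],.044),
'mid':([(238,58),(300,70),(281,152),(221,138)],[(499,277),(561,275),(576,328),(507,336)],.044),
'right':([(402,94),(468,96),(463,180),(399,174)],[(318,301),(382,291),(400,347),(337,362)],.044),
'stand':([(24,346),(122,334),(128,430),(30,441)],[(529,81),(603,62),(641,99),(570,121)],.058),
'tray':([(500,308),(727,322),(721,467),(492,450)],[(20,203),(225,169),(243,250),(30,290)],.018),
'rack':([(33,35),(518,79),(510,199),(20,155)],None,.012)}
for k,(a,b,z) in Q.items():
    a=ft(a);W=np.array([plane(T,p,z) for p in a])
    ang=lambda v:np.degrees(np.arctan2(v[1],v[0]))
    # x axis along image-up (p0-p3, p1-p2); y axis image-left
    print(k,'plane c',plane(T,diag(a),z),'xaxis ang',ang(W[0]-W[3]),ang(W[1]-W[2]),'yaxis',ang(W[0]-W[1])-90,ang(W[3]-W[2])-90,'len',np.linalg.norm(W[0]-W[3]),np.linalg.norm(W[0]-W[1]))
    if b: print('   tri',tri([(T,diag(a)),(S,diag(fs(b)))]), 'scene plane',plane(S,diag(fs(b)),z))
print('gtop',tri([(T,ft([(56,393)])[0]),(S,fs([(594,32)])[0])]))
E
```

```text
left plane c [0.6451 0.1685 0.044 ] xaxis ang -0.21991030218626667 0.8738104430409844 yaxis 0.658626275036255 -1.0353519247184408 len 0.05746533626685407 0.04699643616274207
   tri (array([0.6455, 0.1698, 0.0446]), [array([-0.6, -0.3]), array([-0.7,  0.1])]) scene plane [0.6451 0.1716 0.044 ]
mid plane c [0.6414 0.0499 0.044 ] xaxis ang -9.520054518273778 -10.907477775333675 yaxis -9.552516414436809 -11.67694920243649 len 0.058553938877755264 0.045125588917445704
   tri (array([0.6413, 0.0502, 0.0452]), [array([-0.2, -0.1]), array([-0.2,  0. ])]) scene plane [0.6404 0.0511 0.044 ]
right plane c [ 0.622  -0.0733  0.044 ] xaxis ang -0.7044749516340011 -2.316094798321392 yaxis -0.22873413873391257 -3.877541766666866 len 0.057174122676250834 0.047015414864319996
   tri (array([ 0.6225, -0.0724,  0.0417]), [array([-0.4, -0.1]), array([-0.5,  0. ])]) scene plane [ 0.6249 -0.0721  0.044 ]
stand plane c [0.4419 0.1658 0.058 ] xaxis ang 7.1492854578779435 6.573599543434753 yaxis 8.368015921938067 7.701048321639959 len 0.06373992011724117 0.06705752995090432
   tri (array([0.442 , 0.1677, 0.0549]), [array([-0.6, -0.2]), array([-0.5,  0.1])]) scene plane [0.4457 0.1671 0.058 ]
tray plane c [ 0.4493 -0.2039  0.018 ] xaxis ang -2.3799485067883306 -2.780471431900118 yaxis -2.0489595421022955 -2.753888173930193 len 0.09970750948492403 0.16311767044758066
   tri (array([ 0.4492, -0.2041,  0.0159]), [array([-0.1, -0. ]), array([-0.1, -0. ])]) scene plane [ 0.4516 -0.204   0.018 ]
rack plane c [0.6373 0.0444 0.012 ] xaxis ang -2.6216119100590847 -2.98996477663212 yaxis -3.718634996843008 -3.650284211397917 len 0.08932224405171148 0.3596246646442422
gtop (array([0.4427, 0.1674, 0.1117]), [array([-0.7, -0.2]), array([-0.6,  0.1])])
```

Everything agrees with the given sizes: frame rims at z≈0.044, stand top ≈0.057, gauge top ≈0.112–0.114. Now I'll move above the gauge with the fingers closing across y.

```bash
python3 -m pendant '[{"wz":0.93},{"wz":0.93},{"wz":0.93},{"dx":0.99,"dy":-0.92},{"dx":0.99,"dy":-0.92},{"dx":0.99,"dy":-0.92},{"dx":0.99,"dy":-0.92},{"dx":0.99,"dy":-0.92},{"dx":0.99,"dy":-0.92},{"dx":0.99,"dy":-0.92}]' 60 25 >/dev/null
python3 -m pendant '[{"dx":0.99,"dy":-0.92},{"dx":0.99,"dy":-0.92},{"dx":0.99,"dy":-0.92},{"dx":0.99,"dy":-0.92},{"dx":-0.11,"dy":-0.95},{"dx":-0.11,"dy":-0.95},{"dx":-0.11,"dy":-0.95},{"dx":-0.11,"dy":-0.95},{"dx":-0.11,"dy":-0.95},{"dx":-0.11,"dy":-0.95}]'
python3 -m pendant '[{"dx":-0.11,"dy":-0.95},{"dx":-0.11,"dy":-0.95},{"dx":-0.11,"dy":-0.95},{"dx":-0.11,"dy":-0.95},{"dx":-0.11,"dy":-0.95},{"dx":-0.11,"dy":-0.95},{}]'
cat > snap.py <<'E'
import sys
from h import *
n=sys.argv[1]; p=bot.camera_params("wrist"); im=bot.snapshot("wrist"); s=bot.read_state()
cv2.imwrite(f"pics/{n}.png",im); np.savez(f"pics/{n}.npz",**{k:v for k,v in p.items()})
np.set_printoptions(precision=4,suppress=True)
print(s['t'],s['ee_pos'],s['tool_rot'],s['wrist_force'],s['width'],s['qpos'])
E
python3 snap.py w1
```

```text
0.2 [ 0.266  -0.5928  0.2309] [[ 0.9124  0.4094 -0.0003]
 [ 0.4094 -0.9124  0.0007]
 [ 0.0001 -0.0008 -1.    ]] [-0.1923 -0.2418  0.3489] 0.08564982909028242 [-1.1956  0.4806  1.5967  0.      1.0652 -0.0466]invalid input at $[0]: expected keys dx, dy, dz, wx, wy, wz
invalid input at $[0]: expected keys dx, dy, dz, wx, wy, wz
invalid input at $[0]: expected keys dx, dy, dz, wx, wy, wz
```

```bash
python3 -m pendant '[{"dx":0,"dy":0,"dz":0,"wx":0,"wy":0,"wz":0.93},{"dx":0,"dy":0,"dz":0,"wx":0,"wy":0,"wz":0.93},{"dx":0,"dy":0,"dz":0,"wx":0,"wy":0,"wz":0.93},{"dx":0.99,"dy":-0.92,"dz":0,"wx":0,"wy":0,"wz":0},{"dx":0.99,"dy":-0.92,"dz":0,"wx":0,"wy":0,"wz":0},{"dx":0.99,"dy":-0.92,"dz":0,"wx":0,"wy":0,"wz":0},{"dx":0.99,"dy":-0.92,"dz":0,"wx":0,"wy":0,"wz":0},{"dx":0.99,"dy":-0.92,"dz":0,"wx":0,"wy":0,"wz":0},{"dx":0.99,"dy":-0.92,"dz":0,"wx":0,"wy":0,"wz":0},{"dx":0.99,"dy":-0.92,"dz":0,"wx":0,"wy":0,"wz":0}]' 60 25
python3 -m pendant '[{"dx":0.99,"dy":-0.92,"dz":0,"wx":0,"wy":0,"wz":0},{"dx":0.99,"dy":-0.92,"dz":0,"wx":0,"wy":0,"wz":0},{"dx":0.99,"dy":-0.92,"dz":0,"wx":0,"wy":0,"wz":0},{"dx":0.99,"dy":-0.92,"dz":0,"wx":0,"wy":0,"wz":0},{"dx":-0.11,"dy":-0.95,"dz":0,"wx":0,"wy":0,"wz":0},{"dx":-0.11,"dy":-0.95,"dz":0,"wx":0,"wy":0,"wz":0},{"dx":-0.11,"dy":-0.95,"dz":0,"wx":0,"wy":0,"wz":0},{"dx":-0.11,"dy":-0.95,"dz":0,"wx":0,"wy":0,"wz":0},{"dx":-0.11,"dy":-0.95,"dz":0,"wx":0,"wy":0,"wz":0},{"dx":-0.11,"dy":-0.95,"dz":0,"wx":0,"wy":0,"wz":0}]'
python3 -m pendant '[{"dx":-0.11,"dy":-0.95,"dz":0,"wx":0,"wy":0,"wz":0},{"dx":-0.11,"dy":-0.95,"dz":0,"wx":0,"wy":0,"wz":0},{"dx":-0.11,"dy":-0.95,"dz":0,"wx":0,"wy":0,"wz":0},{"dx":-0.11,"dy":-0.95,"dz":0,"wx":0,"wy":0,"wz":0},{"dx":-0.11,"dy":-0.95,"dz":0,"wx":0,"wy":0,"wz":0},{"dx":-0.11,"dy":-0.95,"dz":0,"wx":0,"wy":0,"wz":0},{"dx":0,"dy":0,"dz":0,"wx":0,"wy":0,"wz":0}]'
python3 snap.py w1
```

```text
t: 1.03
ee_pos: [0.4482, -0.3728, 0.2313]
tool_rot: [[0.992, 0.129, -0.0], [0.129, -0.992, 0.0], [-0.0, -0.0, -1.0]]
wrist_force: [0.4, -1.1, -0.0]
width: 0.0599
finger_force: 0.0
t: 1.87
ee_pos: [0.5085, -0.0814, 0.2312]
tool_rot: [[0.992, 0.129, -0.0], [0.129, -0.992, 0.0], [-0.0, -0.0, -1.0]]
wrist_force: [0.5, -0.4, -0.8]
width: 0.06
finger_force: 0.0
t: 2.45
ee_pos: [0.466, 0.0878, 0.2313]
tool_rot: [[0.991, 0.131, -0.001], [0.131, -0.991, 0.001], [-0.0, -0.001, -1.0]]
wrist_force: [0.7, -0.4, -0.4]
width: 0.0599
finger_force: 0.0
2.5 [0.4666 0.0862 0.2313] [[ 0.9912  0.1323 -0.0002]
 [ 0.1323 -0.9912  0.0002]
 [-0.0002 -0.0002 -1.    ]] [ 1.6534 -0.2336  0.0763] 0.060090280314951484 [0.1185 0.2353 1.9853 0.0003 0.9212 1.5564]
```

View pics/w1.png

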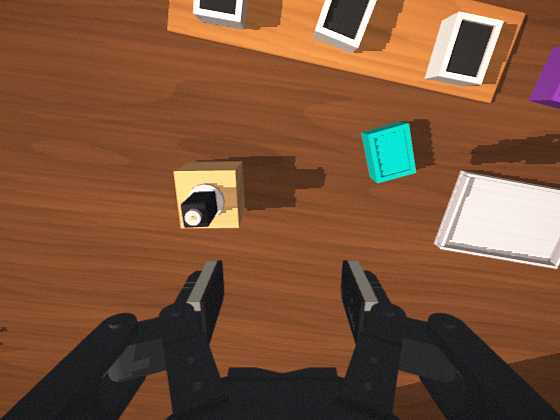

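The wrist view shows the stand squared to the tool, with its top at (174–241, 170–228) and the gauge top at (193,217). I'll refine the gauge position from it.

```bash
python3 - <<'E'
from h import *
np.set_printoptions(precision=4,suppress=True)
T=bot.camera_params("top");S=bot.camera_params("scene");w=dict(np.load("pics/w1.npz"))
c=diag([(174,171),(241,170),(239,228),(179,229)])
print('stand',plane(w,c,.058)); 
g=(193,217)
ft=lambda x,y:((x+.5)/3-.5+145,(y+.5)/3-.5+165)
fs=lambda x,y:((x+.5)/3-.5+145,(y+.5)/3-.5+120)
print('gtop',plane(w,g,.114),plane(w,g,.118),tri([(w,g),(T,ft(56,393)),(S,fs(594,32))]),tri([(w,g),(T,ft(56,393))]))
im=cv2.imread("pics/w1.png")[150:250,150:270];cv2.imwrite("pics/w1c.png",cv2.resize(im,None,fx=5,fy=5,interpolation=cv2.INTER_CUBIC))
E
```

```text
stand [0.441  0.1644 0.058 ]
gtop [0.4428 0.1655 0.114 ] [0.4444 0.1645 0.118 ] (array([0.4424, 0.1669, 0.1118]), [array([-0.9, -0.6]), array([-0.4, -0.1]), array([-0.8,  0. ])]) (array([0.4424, 0.1658, 0.1129]), [array([0., 0.]), array([-0., -0.])])
```

View pics/w1c.png

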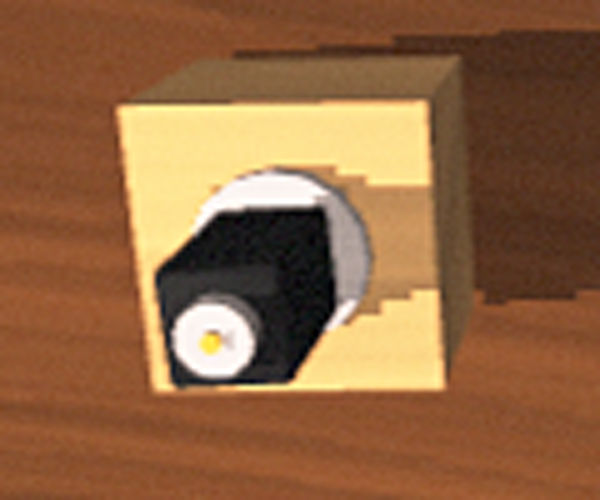

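The gauge grip is square to the tool, centred near (0.442, 0.1655). Next I'll move over it, descend and grip.

```bash
python3 -m pendant '[{"dx":-0.157,"dy":-0.91,"dz":0,"wx":0,"wy":0,"wz":0},{"dx":-0.157,"dy":-0.91,"dz":0,"wx":0,"wy":0,"wz":0},{"dx":-0.157,"dy":-0.91,"dz":0,"wx":0,"wy":0,"wz":0},{"dx":0,"dy":0,"dz":0.8,"wx":0,"wy":0,"wz":0},{"dx":0,"dy":0,"dz":0.8,"wx":0,"wy":0,"wz":0},{"dx":0,"dy":0,"dz":0,"wx":0,"wy":0,"wz":0},{"dx":0,"dy":0,"dz":0,"wx":0,"wy":0,"wz":0}]' 60 25; python3 snap.py w2; python3 - <<'E'
import cv2
cv2.imwrite("pics/w2c.png",cv2.imread("pics/w2.png")[150:350,130:430])
E
```

```text
t: 3.08
ee_pos: [0.4423, 0.1629, 0.1829]
tool_rot: [[0.992, 0.129, -0.002], [0.129, -0.992, -0.001], [-0.002, 0.001, -1.0]]
wrist_force: [0.4, 0.5, 0.6]
width: 0.0602
finger_force: 0.0
3.1333 [0.4431 0.1631 0.1837] [[ 0.9917  0.1285 -0.0006]
 [ 0.1285 -0.9917 -0.0003]
 [-0.0006  0.0002 -1.    ]] [ 0.4173 -0.1639  0.2842] 0.059646307060309586 [ 0.2885  0.2969  2.0436 -0.0001  0.8017  1.7305]
```

View pics/w2c.png

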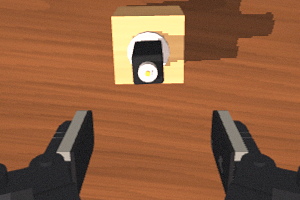

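```bash
python3 - <<'E'
from h import *
np.set_printoptions(precision=4,suppress=True)
w=dict(np.load("pics/w2.npz"));w1=dict(np.load("pics/w1.npz"))
print(plane(w,(278,222),.114),tri([(w,(278,222)),(w1,(192.3,217.8))]),plane(w,diag([(241,164),(316,164),(314,233),(245,234)]),.058))
E
```

```text
[0.4426 0.1657 0.114 ] (array([0.4428, 0.1658, 0.1153]), [array([-0. ,  0.4]), array([ 0. , -0.3])]) [0.4426 0.1652 0.058 ]
```

```bash
python3 -m pendant '[{"dx":0,"dy":-0.08,"dz":0.94,"wx":0,"wy":0,"wz":0},{"dx":0,"dy":0,"dz":0.94,"wx":0,"wy":0,"wz":0},{"dx":0,"dy":0,"dz":0.94,"wx":0,"wy":0,"wz":0},{"dx":0,"dy":0,"dz":0.94,"wx":0,"wy":0,"wz":0},{"dx":0,"dy":0,"dz":0,"wx":0,"wy":0,"wz":0},{"dx":0,"dy":0,"dz":0,"wx":0,"wy":0,"wz":0}]' 60 60; python3 -m pendant '[{"dx":0,"dy":0,"dz":0,"wx":0,"wy":0,"wz":0},{"dx":0,"dy":0,"dz":0,"wx":0,"wy":0,"wz":0},{"dx":0,"dy":0,"dz":0,"wx":0,"wy":0,"wz":0},{"dx":0,"dy":0,"dz":0,"wx":0,"wy":0,"wz":0},{"dx":0,"dy":0,"dz":0,"wx":0,"wy":0,"wz":0},{"dx":0,"dy":0,"dz":0,"wx":0,"wy":0,"wz":0}]' 0 60
```

```text
t: 3.63
ee_pos: [0.4426, 0.1656, 0.0709]
tool_rot: [[0.992, 0.129, -0.001], [0.129, -0.992, -0.0], [-0.001, 0.0, -1.0]]
wrist_force: [0.2, 0.6, 0.5]
width: 0.0601
finger_force: 0.0
t: 4.13
ee_pos: [0.4437, 0.1663, 0.0723]
tool_rot: [[0.992, 0.13, 0.003], [0.13, -0.992, 0.001], [0.003, -0.0, -1.0]]
wrist_force: [-1.7, -2.7, 17.9]
width: 0.0233
finger_force: 57.7
```

```bash
python3 -m pendant '[{"dx":0,"dy":0,"dz":-0.5,"wx":0,"wy":0,"wz":0},{"dx":0,"dy":0,"dz":-0.95,"wx":0,"wy":0,"wz":0},{"dx":0,"dy":0,"dz":-0.95,"wx":0,"wy":0,"wz":0},{"dx":0,"dy":0,"dz":-0.95,"wx":0,"wy":0,"wz":0},{"dx":0,"dy":0,"dz":-0.95,"wx":0,"wy":0,"wz":0},{"dx":0.83,"dy":0.5,"dz":0,"wx":0,"wy":0,"wz":0},{"dx":0.83,"dy":0.5,"dz":0,"wx":0,"wy":0,"wz":0},{"dx":0.83,"dy":0.5,"dz":0,"wx":0,"wy":0,"wz":0},{"dx":0.83,"dy":0.5,"dz":0,"wx":0,"wy":0,"wz":0},{"dx":0,"dy":0,"dz":0,"wx":0,"wy":0,"wz":0}]'
python3 -m pendant '[{"dx":0,"dy":0,"dz":0,"wx":0,"wy":0,"wz":0},{"dx":0,"dy":0,"dz":0,"wx":0,"wy":0,"wz":0}]'
python3 snap.py w3; python3 - <<'E'
from h import *
np.set_printoptions(precision=4,suppress=True)
w=dict(np.load("pics/w3.npz"));im=cv2.imread("pics/w3.png")
m=(im.max(2)<70).astype('uint8')
n,l,st,c=cv2.connectedComponentsWithStats(m)
for nm,P in dict(left=(.645,.169),mid=(.641,.05),right=(.622,-.073)).items():
    q=proj(w,(*P,.041))
    for i in range(1,n):
        if st[i,4]>200 and np.hypot(*(c[i]-q))<25:
            r=cv2.minAreaRect(np.argwhere(l==i)[:,::-1].astype(np.float32)); print(nm,q,c[i],st[i],plane(w,c[i],.041),plane(w,r[0],.041),r)
# rims
m=((im.min(2)>150)).astype('uint8');n,l,st,c=cv2.connectedComponentsWithStats(m)
for i in range(1,n):
    if st[i,4]>300: print(st[i],c[i])
E
```

```text
t: 4.97
ee_pos: [0.5539, 0.1178, 0.201]
tool_rot: [[0.992, 0.128, 0.005], [0.128, -0.992, 0.0], [0.005, 0.001, -1.0]]
wrist_force: [-1.5, -0.8, -2.0]
width: 0.0233
finger_force: 59.3
t: 5.13
ee_pos: [0.5485, 0.1193, 0.2]
tool_rot: [[0.992, 0.129, -0.0], [0.129, -0.992, 0.0], [-0.0, -0.0, -1.0]]
wrist_force: [0.1, 0.9, -1.4]
width: 0.0234
finger_force: 59.3
5.1833 [0.5482 0.1196 0.1999] [[ 0.9916  0.1293 -0.0003]
 [ 0.1293 -0.9916  0.0001]
 [-0.0003 -0.0001 -1.    ]] [-0.3108  0.1053 -1.6257] 0.02354836748941477 [0.1607 0.392  1.8363 0.0002 0.9136 1.6017]
left [241.4255  82.9394] [240.7045  81.3549] [ 221   53   41   58 1919] [0.6462 0.1698 0.041 ] [0.6461 0.1702 0.041 ] ((240.19232177734375, 81.46154022216797), (37.21041488647461, 53.955108642578125), 7.125016689300537)
mid [368.4432 105.3564] [369.3429 103.7321] [ 345   74   50   60 1665] [0.6425 0.0495 0.041 ] [0.6423 0.0492 0.041 ] ((369.59423828125, 104.00242614746094), (32.884544372558594, 51.820743560791016), 22.03622817993164)
right [488.7639 143.2726] [491.4325 141.7916] [ 469  116   47   52 1473] [ 0.6237 -0.0751  0.041 ] [ 0.6235 -0.0753  0.041 ] ((491.57537841796875, 141.96575927734375), (30.079574584960938, 53.83892822265625), 20.556045532226562)
[ 214   44   56   75 1375] [240.7309  79.9716]
[ 332   64   74   78 1728] [366.8189 101.1487]
[ 444  108   83   67 2083] [480.3241 136.0826]
[250 234  64  22 650] [279.1292 243.    ]
[ 450  245  110   92 6439] [510.6054 290.0047]
[266 312  33  29 624] [281.984 325.351]
```

View pics/w3.png

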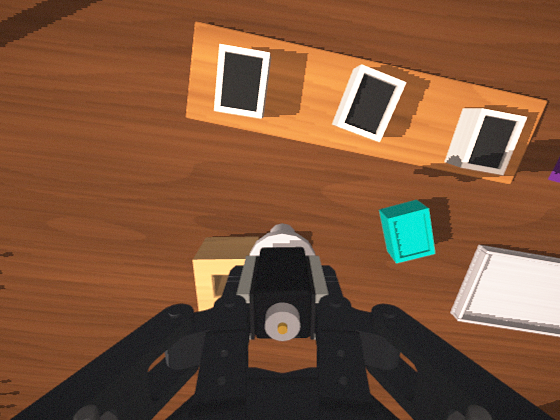

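The picture shows the gauge upright between the pads, with the three rubber faces at (241,81), (369,104) and (491,142). Those match the earlier estimates to within 3 mm. Next I'll move over the left frame.

```bash
python3 -m pendant '[{"dx":0.86,"dy":-0.3,"dz":0.5,"wx":0,"wy":0,"wz":0},{"dx":0.86,"dy":-0.3,"dz":0.7,"wx":0,"wy":0,"wz":0},{"dx":0.86,"dy":-0.3,"dz":0.7,"wx":0,"wy":0,"wz":0},{"dx":0.86,"dy":-0.3,"dz":0.7,"wx":0,"wy":0,"wz":0},{"dx":0,"dy":0,"dz":0.2,"wx":0,"wy":0,"wz":0},{"dx":0,"dy":0,"dz":0,"wx":0,"wy":0,"wz":0},{"dx":0,"dy":0,"dz":0,"wx":0,"wy":0,"wz":0},{"dx":0,"dy":0,"dz":0,"wx":0,"wy":0,"wz":0},{"dx":0,"dy":0,"dz":0,"wx":0,"wy":0,"wz":0}]'; python3 -c "
from station import bot;s=bot.read_state();print(s['ee_pos'],s['wrist_force'])"
```

```text
t: 5.93
ee_pos: [0.6464, 0.1684, 0.1169]
tool_rot: [[0.992, 0.129, 0.001], [0.129, -0.992, 0.0], [0.001, -0.0, -1.0]]
wrist_force: [0.6, 0.1, -1.5]
width: 0.0235
finger_force: 59.3
[0.64637276 0.16838176 0.11692177] [ 0.56644183  0.11717092 -1.49211648]
```

```bash
f() { grep -E 't:|pos|wrist'|tr '\n' ' ';echo; }
python3 -m pendant '[{"dx":0,"dy":0,"dz":0.06,"wx":0,"wy":0,"wz":0},{"dx":0,"dy":0,"dz":0.06,"wx":0,"wy":0,"wz":0},{"dx":0,"dy":0,"dz":0.06,"wx":0,"wy":0,"wz":0},{"dx":0,"dy":0,"dz":0.03,"wx":0,"wy":0,"wz":0}]'|f
python3 -m pendant '[{"dx":0,"dy":0,"dz":0.03,"wx":0,"wy":0,"wz":0},{"dx":0,"dy":0,"dz":0.03,"wx":0,"wy":0,"wz":0}]'|f
python3 -m pendant '[{"dx":0,"dy":0,"dz":0.03,"wx":0,"wy":0,"wz":0},{"dx":0,"dy":0,"dz":0,"wx":0,"wy":0,"wz":0}]'|f
```

```text
t: 6.27 ee_pos: [0.6465, 0.1683, 0.1092] tool_rot: [[0.992, 0.129, 0.0], [0.129, -0.992, 0.0], [0.0, -0.0, -1.0]] wrist_force: [0.4, 0.0, -0.7] 
t: 6.43 ee_pos: [0.6467, 0.1684, 0.1075] tool_rot: [[0.992, 0.129, 0.0], [0.129, -0.992, -0.0], [0.0, 0.0, -1.0]] wrist_force: [-1.0, 0.2, 2.9] 
t: 6.6 ee_pos: [0.6468, 0.1684, 0.1066] tool_rot: [[0.992, 0.129, 0.0], [0.129, -0.992, 0.0], [0.0, 0.0, -1.0]] wrist_force: [-0.8, -1.2, 4.2]
```

```bash
f() { grep -E 't:|pos|wrist'|tr '\n' ' ';echo; }
python3 -m pendant '[{"dx":0,"dy":0,"dz":0.035,"wx":0,"wy":0,"wz":0},{"dx":0,"dy":0,"dz":0,"wx":0,"wy":0,"wz":0},{"dx":0,"dy":0,"dz":0,"wx":0,"wy":0,"wz":0}]'|f;  python3 -m pendant '[{"dx":0,"dy":0,"dz":0,"wx":0,"wy":0,"wz":0}]'|f
```

```text
t: 6.85 ee_pos: [0.6468, 0.1684, 0.1057] tool_rot: [[0.992, 0.129, 0.0], [0.129, -0.992, 0.0], [0.0, 0.0, -1.0]] wrist_force: [-1.2, -2.0, 6.0] 
t: 6.93 ee_pos: [0.6468, 0.1685, 0.1057] tool_rot: [[0.992, 0.129, 0.0], [0.129, -0.992, 0.0], [0.0, 0.0, -1.0]] wrist_force: [-0.7, 0.2, 5.6]
```

```bash
f() { grep -E 't:|pos|wrist'|tr '\n' ' ';echo; }
python3 -m pendant '[{"dx":0,"dy":0,"dz":0.014,"wx":0,"wy":0,"wz":0},{"dx":0,"dy":0,"dz":0,"wx":0,"wy":0,"wz":0}]'|f;  python3 -m pendant '[{"dx":0,"dy":0,"dz":0,"wx":0,"wy":0,"wz":0},{"dx":0,"dy":0,"dz":0,"wx":0,"wy":0,"wz":0},{"dx":0,"dy":0,"dz":0,"wx":0,"wy":0,"wz":0}]'|f;python3 -m pendant '[{"dx":0,"dy":0,"dz":0,"wx":0,"wy":0,"wz":0},{"dx":0,"dy":0,"dz":0,"wx":0,"wy":0,"wz":0},{"dx":0,"dy":0,"dz":0,"wx":0,"wy":0,"wz":0},{"dx":0,"dy":0,"dz":0,"wx":0,"wy":0,"wz":0}]'|f
```

```text
t: 7.1 ee_pos: [0.6468, 0.1684, 0.1053] tool_rot: [[0.992, 0.129, 0.0], [0.129, -0.992, 0.0], [0.0, 0.0, -1.0]] wrist_force: [-1.0, -0.3, 7.1] 
t: 7.35 ee_pos: [0.6468, 0.1684, 0.1054] tool_rot: [[0.992, 0.129, 0.0], [0.129, -0.992, 0.0], [0.0, 0.0, -1.0]] wrist_force: [-1.0, -1.1, 6.4] 
t: 7.68 ee_pos: [0.6468, 0.1684, 0.1054] tool_rot: [[0.992, 0.129, 0.0], [0.129, -0.992, 0.0], [0.0, 0.0, -1.0]] wrist_force: [-1.6, -1.0, 6.2]
```

The left frame gives only about 1 mm at 8 N, so it is cured. Next is the middle one.

```bash
f() { grep -E 't:|pos|wrist'|tr '\n' ' ';echo; }
python3 -m pendant '[{"dx":0,"dy":0,"dz":-0.5,"wx":0,"wy":0,"wz":0},{"dx":0,"dy":0,"dz":-0.6,"wx":0,"wy":0,"wz":0},{"dx":-0.16,"dy":0.98,"dz":0,"wx":0,"wy":0,"wz":0},{"dx":-0.16,"dy":0.98,"dz":0,"wx":0,"wy":0,"wz":0},{"dx":-0.16,"dy":0.98,"dz":0,"wx":0,"wy":0,"wz":0},{"dx":-0.16,"dy":0.98,"dz":0,"wx":0,"wy":0,"wz":0},{"dx":0,"dy":0,"dz":0.3,"wx":0,"wy":0,"wz":0},{"dx":0,"dy":0,"dz":0.4,"wx":0,"wy":0,"wz":0},{"dx":0,"dy":0,"dz":0,"wx":0,"wy":0,"wz":0}]'|f
python3 -m pendant '[{"dx":0,"dy":0,"dz":0,"wx":0,"wy":0,"wz":0},{"dx":0,"dy":0,"dz":0,"wx":0,"wy":0,"wz":0},{"dx":0,"dy":0,"dz":0,"wx":0,"wy":0,"wz":0}]'|f
```

```text
t: 8.43 ee_pos: [0.6415, 0.0495, 0.1145] tool_rot: [[0.992, 0.129, -0.003], [0.129, -0.992, 0.0], [-0.003, -0.001, -1.0]] wrist_force: [-0.4, 0.4, -3.2] 
t: 8.68 ee_pos: [0.643, 0.0503, 0.1172] tool_rot: [[0.991, 0.13, 0.0], [0.13, -0.991, 0.0], [0.0, -0.0, -1.0]] wrist_force: [0.7, 0.1, -1.6]
```

```bash
f() { grep -E 't:|pos|wrist'|tr '\n' ' '|sed 's/tool_rot.*wrist/wrist/';echo; }
python3 -m pendant '[{"dx":0,"dy":0,"dz":0.06,"wx":0,"wy":0,"wz":0},{"dx":0,"dy":0,"dz":0.06,"wx":0,"wy":0,"wz":0},{"dx":0,"dy":0,"dz":0.06,"wx":0,"wy":0,"wz":0},{"dx":0,"dy":0,"dz":0.03,"wx":0,"wy":0,"wz":0},{"dx":0,"dy":0,"dz":0,"wx":0,"wy":0,"wz":0}]'|f
python3 -m pendant '[{"dx":0,"dy":0,"dz":0.03,"wx":0,"wy":0,"wz":0},{"dx":0,"dy":0,"dz":0.03,"wx":0,"wy":0,"wz":0}]'|f
python3 -m pendant '[{"dx":0,"dy":0,"dz":0.03,"wx":0,"wy":0,"wz":0},{"dx":0,"dy":0,"dz":0,"wx":0,"wy":0,"wz":0}]'|f
```

```text
t: 9.1 ee_pos: [0.6427, 0.0494, 0.1105] wrist_force: [-0.2, 0.2, -1.9] 
t: 9.27 ee_pos: [0.6429, 0.0493, 0.1089] wrist_force: [0.1, -0.1, -1.2] 
t: 9.43 ee_pos: [0.6427, 0.0493, 0.1079] wrist_force: [0.5, -0.2, -1.3]
```

```bash
f() { grep -E 't:|pos|wrist'|tr '\n' ' '|sed 's/tool_rot.*wrist/wrist/';echo; }
python3 -m pendant '[{"dx":0,"dy":0,"dz":0.03,"wx":0,"wy":0,"wz":0},{"dx":0,"dy":0,"dz":0.03,"wx":0,"wy":0,"wz":0}]'|f
python3 -m pendant '[{"dx":0,"dy":0,"dz":0.03,"wx":0,"wy":0,"wz":0},{"dx":0,"dy":0,"dz":0,"wx":0,"wy":0,"wz":0}]'|f
python3 -m pendant '[{"dx":0,"dy":0,"dz":0.03,"wx":0,"wy":0,"wz":0},{"dx":0,"dy":0,"dz":0,"wx":0,"wy":0,"wz":0}]'|f
```

```text
t: 9.6 ee_pos: [0.6429, 0.0493, 0.1062] wrist_force: [-0.1, 0.9, -2.0] 
t: 9.77 ee_pos: [0.6427, 0.0494, 0.1051] wrist_force: [-0.2, -0.1, -2.5] 
t: 9.93 ee_pos: [0.6429, 0.0494, 0.1043] wrist_force: [-0.8, -0.8, -1.3]
```

```bash
f() { grep -E 't:|pos|wrist'|tr '\n' ' '|sed 's/tool_rot.*wrist/wrist/';echo; }
for i in 1; do python3 -m pendant '[{"dx":0,"dy":0,"dz":0.03,"wx":0,"wy":0,"wz":0},{"dx":0,"dy":0,"dz":0,"wx":0,"wy":0,"wz":0}]'|f
python3 -m pendant '[{"dx":0,"dy":0,"dz":0.03,"wx":0,"wy":0,"wz":0},{"dx":0,"dy":0,"dz":0,"wx":0,"wy":0,"wz":0}]'|f
python3 -m pendant '[{"dx":0,"dy":0,"dz":0.03,"wx":0,"wy":0,"wz":0},{"dx":0,"dy":0,"dz":0,"wx":0,"wy":0,"wz":0}]'|f; done
```

```text
t: 10.1 ee_pos: [0.6429, 0.0494, 0.1036] wrist_force: [0.5, -0.7, 1.2] 
t: 10.27 ee_pos: [0.6429, 0.0494, 0.1027] wrist_force: [-0.1, 0.1, 2.2] 
t: 10.43 ee_pos: [0.6429, 0.0494, 0.1018] wrist_force: [-0.5, -0.2, 4.6]
```

```bash
f() { grep -E 't:|pos|wrist'|tr '\n' ' '|sed 's/tool_rot.*wrist/wrist/';echo; }
python3 -m pendant '[{"dx":0,"dy":0,"dz":0.034,"wx":0,"wy":0,"wz":0},{"dx":0,"dy":0,"dz":0,"wx":0,"wy":0,"wz":0},{"dx":0,"dy":0,"dz":0,"wx":0,"wy":0,"wz":0}]'|f;  python3 -m pendant '[{"dx":0,"dy":0,"dz":0,"wx":0,"wy":0,"wz":0}]'|f
```

```text
t: 10.68 ee_pos: [0.643, 0.0494, 0.1009] wrist_force: [-1.4, -0.2, 6.1] 
t: 10.77 ee_pos: [0.643, 0.0494, 0.1009] wrist_force: [-0.5, 0.6, 7.0]
```

```bash
f() { grep -E 't:|pos|wrist'|tr '\n' ' '|sed 's/tool_rot.*wrist/wrist/';echo; }
python3 -m pendant '[{"dx":0,"dy":0,"dz":0.003,"wx":0,"wy":0,"wz":0},{"dx":0,"dy":0,"dz":0,"wx":0,"wy":0,"wz":0},{"dx":0,"dy":0,"dz":0,"wx":0,"wy":0,"wz":0},{"dx":0,"dy":0,"dz":0,"wx":0,"wy":0,"wz":0},{"dx":0,"dy":0,"dz":0,"wx":0,"wy":0,"wz":0},{"dx":0,"dy":0,"dz":0,"wx":0,"wy":0,"wz":0},{"dx":0,"dy":0,"dz":0,"wx":0,"wy":0,"wz":0}]'|f
python3 -m pendant '[{"dx":0,"dy":0,"dz":-0.6,"wx":0,"wy":0,"wz":0},{"dx":0,"dy":0,"dz":-0.6,"wx":0,"wy":0,"wz":0},{"dx":-0.236,"dy":0.803,"dz":0,"wx":0,"wy":0,"wz":0},{"dx":-0.236,"dy":0.803,"dz":0,"wx":0,"wy":0,"wz":0},{"dx":-0.236,"dy":0.803,"dz":0,"wx":0,"wy":0,"wz":0},{"dx":-0.236,"dy":0.803,"dz":0,"wx":0,"wy":0,"wz":0},{"dx":-0.236,"dy":0.803,"dz":0,"wx":0,"wy":0,"wz":0},{"dx":0,"dy":0,"dz":0.3,"wx":0,"wy":0,"wz":0},{"dx":0,"dy":0,"dz":0.3,"wx":0,"wy":0,"wz":0},{"dx":0,"dy":0,"dz":0,"wx":0,"wy":0,"wz":0}]'|f
python3 -m pendant '[{"dx":0,"dy":0,"dz":0,"wx":0,"wy":0,"wz":0},{"dx":0,"dy":0,"dz":0,"wx":0,"wy":0,"wz":0},{"dx":0,"dy":0,"dz":0,"wx":0,"wy":0,"wz":0}]'|f
```

```text
t: 11.35 ee_pos: [0.643, 0.0494, 0.1009] wrist_force: [-1.3, -0.0, 6.6] 
t: 12.18 ee_pos: [0.622, -0.0743, 0.1165] wrist_force: [-1.3, 0.1, -2.5] 
t: 12.43 ee_pos: [0.6236, -0.0739, 0.1188] wrist_force: [0.9, -0.8, -1.4]
```

The middle frame also gives only about 1 mm at 8 N, so it is cured too. Now the right one.

```bash
f() { grep -E 't:|pos|wrist'|tr '\n' ' '|sed 's/tool_rot.*wrist/wrist/';echo; }
python3 -m pendant '[{"dx":0,"dy":0,"dz":0.07,"wx":0,"wy":0,"wz":0},{"dx":0,"dy":0,"dz":0.07,"wx":0,"wy":0,"wz":0},{"dx":0,"dy":0,"dz":0.07,"wx":0,"wy":0,"wz":0},{"dx":0,"dy":0,"dz":0.05,"wx":0,"wy":0,"wz":0},{"dx":0,"dy":0,"dz":0,"wx":0,"wy":0,"wz":0}]'|f
python3 -m pendant '[{"dx":0,"dy":0,"dz":0.03,"wx":0,"wy":0,"wz":0},{"dx":0,"dy":0,"dz":0.03,"wx":0,"wy":0,"wz":0}]'|f
python3 -m pendant '[{"dx":0,"dy":0,"dz":0.03,"wx":0,"wy":0,"wz":0},{"dx":0,"dy":0,"dz":0.03,"wx":0,"wy":0,"wz":0}]'|f
python3 -m pendant '[{"dx":0,"dy":0,"dz":0.03,"wx":0,"wy":0,"wz":0},{"dx":0,"dy":0,"dz":0,"wx":0,"wy":0,"wz":0}]'|f
```

```text
t: 12.85 ee_pos: [0.6231, -0.0746, 0.1104] wrist_force: [-0.2, 1.1, -1.9] 
t: 13.02 ee_pos: [0.6233, -0.0747, 0.109] wrist_force: [-0.4, 0.4, -1.7] 
t: 13.18 ee_pos: [0.6233, -0.0747, 0.1072] wrist_force: [-0.1, -0.5, -2.0] 
t: 13.35 ee_pos: [0.6233, -0.0747, 0.1063] wrist_force: [-0.5, -0.1, 1.2]
```

```bash
f() { grep -E 't:|pos|wrist'|tr '\n' ' '|sed 's/tool_rot.*wrist/wrist/';echo; }
python3 -m pendant '[{"dx":0,"dy":0,"dz":0.03,"wx":0,"wy":0,"wz":0},{"dx":0,"dy":0,"dz":0.02,"wx":0,"wy":0,"wz":0}]'|f
python3 -m pendant '[{"dx":0,"dy":0,"dz":0.03,"wx":0,"wy":0,"wz":0},{"dx":0,"dy":0,"dz":0,"wx":0,"wy":0,"wz":0}]'|f
python3 -m pendant '[{"dx":0,"dy":0,"dz":0.02,"wx":0,"wy":0,"wz":0},{"dx":0,"dy":0,"dz":0,"wx":0,"wy":0,"wz":0}]'|f
```

```text
t: 13.52 ee_pos: [0.6234, -0.0746, 0.1049] wrist_force: [-0.0, 0.1, 1.7] 
t: 13.68 ee_pos: [0.6234, -0.0747, 0.1039] wrist_force: [-0.1, 0.2, 2.1] 
t: 13.85 ee_pos: [0.6234, -0.0747, 0.1033] wrist_force: [-1.2, -0.1, 1.4]
```

The right frame is clearly softer. I'll press on to 8 N.

```bash
f() { grep -E 't:|pos|wrist'|tr '\n' ' '|sed 's/tool_rot.*wrist/wrist/';echo; }
python3 -m pendant '[{"dx":0,"dy":0,"dz":0.03,"wx":0,"wy":0,"wz":0},{"dx":0,"dy":0,"dz":0.03,"wx":0,"wy":0,"wz":0}]'|f
python3 -m pendant '[{"dx":0,"dy":0,"dz":0.03,"wx":0,"wy":0,"wz":0},{"dx":0,"dy":0,"dz":0,"wx":0,"wy":0,"wz":0}]'|f
python3 -m pendant '[{"dx":0,"dy":0,"dz":0.03,"wx":0,"wy":0,"wz":0},{"dx":0,"dy":0,"dz":0,"wx":0,"wy":0,"wz":0}]'|f
```

```text
t: 14.02 ee_pos: [0.6234, -0.0747, 0.1016] wrist_force: [-1.1, -0.2, 4.5] 
t: 14.18 ee_pos: [0.6234, -0.0747, 0.1006] wrist_force: [0.2, -0.8, 4.7] 
t: 14.35 ee_pos: [0.6234, -0.0747, 0.0997] wrist_force: [0.2, 0.3, 6.5]
```

```bash
f() { grep -E 't:|pos|wrist'|tr '\n' ' '|sed 's/tool_rot.*wrist/wrist/';echo; }
python3 -m pendant '[{"dx":0,"dy":0,"dz":0.015,"wx":0,"wy":0,"wz":0},{"dx":0,"dy":0,"dz":0,"wx":0,"wy":0,"wz":0}]'|f
python3 -m pendant '[{"dx":0,"dy":0,"dz":0,"wx":0,"wy":0,"wz":0},{"dx":0,"dy":0,"dz":0,"wx":0,"wy":0,"wz":0}]'|f
python3 -m pendant '[{"dx":0,"dy":0,"dz":0,"wx":0,"wy":0,"wz":0},{"dx":0,"dy":0,"dz":0,"wx":0,"wy":0,"wz":0}]'|f
```

```text
t: 14.52 ee_pos: [0.6234, -0.0747, 0.0994] wrist_force: [-1.2, -0.8, 6.3] 
t: 14.68 ee_pos: [0.6234, -0.0746, 0.0994] wrist_force: [-0.3, 0.3, 6.4] 
t: 14.85 ee_pos: [0.6234, -0.0747, 0.0994] wrist_force: [-0.6, 0.6, 5.5]
```

```bash
f() { grep -E 't:|pos|wrist'|tr '\n' ' ';echo; }
python3 -m pendant '[{"dx":0,"dy":0,"dz":0.005,"wx":0,"wy":0,"wz":0},{"dx":0,"dy":0,"dz":0,"wx":0,"wy":0,"wz":0},{"dx":0,"dy":0,"dz":0,"wx":0,"wy":0,"wz":0},{"dx":0,"dy":0,"dz":0,"wx":0,"wy":0,"wz":0},{"dx":0,"dy":0,"dz":-0.65,"wx":0,"wy":0,"wz":0},{"dx":0,"dy":0,"dz":-0.9,"wx":0,"wy":0,"wz":0},{"dx":0,"dy":0,"dz":-0.9,"wx":0,"wy":0,"wz":0},{"dx":0,"dy":0,"dz":-0.9,"wx":0,"wy":0,"wz":0},{"dx":-0.548,"dy":-0.969,"dz":0,"wx":0,"wy":0,"wz":0},{"dx":-0.548,"dy":-0.969,"dz":0,"wx":0,"wy":0,"wz":0}]'|f
python3 -m pendant '[{"dx":-0.548,"dy":-0.969,"dz":0,"wx":0,"wy":0,"wz":0},{"dx":-0.548,"dy":-0.969,"dz":0,"wx":0,"wy":0,"wz":0},{"dx":-0.548,"dy":-0.969,"dz":0,"wx":0,"wy":0,"wz":0},{"dx":-0.548,"dy":-0.969,"dz":0,"wx":0,"wy":0,"wz":0},{"dx":-0.548,"dy":-0.969,"dz":0,"wx":0,"wy":0,"wz":0},{"dx":-0.548,"dy":-0.969,"dz":0,"wx":0,"wy":0,"wz":0},{"dx":-0.548,"dy":-0.969,"dz":0,"wx":0,"wy":0,"wz":0},{"dx":0,"dy":0,"dz":0,"wx":0,"wy":0,"wz":0},{"dx":0,"dy":0,"dz":0,"wx":0,"wy":0,"wz":0},{"dx":0,"dy":0,"dz":0,"wx":0,"wy":0,"wz":0}]'|f
python3 snap.py w4
```

```text
t: 15.68 ee_pos: [0.5841, -0.0217, 0.2009] tool_rot: [[0.992, 0.127, 0.003], [0.127, -0.992, -0.0], [0.003, 0.001, -1.0]] wrist_force: [-0.6, 0.7, -2.4] 
t: 16.52 ee_pos: [0.4429, 0.1657, 0.1996] tool_rot: [[0.991, 0.13, 0.0], [0.13, -0.991, -0.0], [0.0, 0.0, -1.0]] wrist_force: [0.2, 0.1, -1.9] 
16.5667 [0.4432 0.1654 0.1996] [[ 0.9916  0.1293  0.0002]
 [ 0.1293 -0.9916 -0.0001]
 [ 0.0002  0.0001 -1.    ]] [ 0.0882 -0.7104 -1.7467] 0.023467858561775388 [ 0.2931  0.2751  2.0255 -0.0002  0.8409  1.7345]
```

```bash
f() { grep -E 't:|pos|wrist'|tr '\n' ' '|sed 's/tool_rot.*wrist/wrist/';echo; }
python3 -m pendant '[{"dx":0,"dy":0,"dz":0.8,"wx":0,"wy":0,"wz":0},{"dx":0,"dy":0,"dz":0.8,"wx":0,"wy":0,"wz":0},{"dx":0,"dy":0,"dz":0.6,"wx":0,"wy":0,"wz":0},{"dx":0,"dy":0,"dz":0.4,"wx":0,"wy":0,"wz":0},{"dx":0,"dy":0,"dz":0.2,"wx":0,"wy":0,"wz":0},{"dx":0,"dy":0,"dz":0,"wx":0,"wy":0,"wz":0}]'|f
python3 -m pendant '[{"dx":0,"dy":0,"dz":0.5,"wx":0,"wy":0,"wz":0},{"dx":0,"dy":0,"dz":0.5,"wx":0,"wy":0,"wz":0},{"dx":0,"dy":0,"dz":0.3,"wx":0,"wy":0,"wz":0},{"dx":0,"dy":0,"dz":0.06,"wx":0,"wy":0,"wz":0},{"dx":0,"dy":0,"dz":0,"wx":0,"wy":0,"wz":0},{"dx":0,"dy":0,"dz":0,"wx":0,"wy":0,"wz":0}]'|f
```

```text
t: 17.07 ee_pos: [0.4426, 0.1648, 0.1145] wrist_force: [-0.7, 0.4, -2.1] 
t: 17.57 ee_pos: [0.4432, 0.1657, 0.0754] wrist_force: [0.8, 0.2, -2.0]
```

Hanging free in the hole with no side force. I'll lower until the collar touches.

```bash
f() { grep -E 't:|pos|wrist'|tr '\n' ' '|sed 's/tool_rot.*wrist/wrist/';echo; }
python3 -m pendant '[{"dx":0,"dy":0,"dz":0.05,"wx":0,"wy":0,"wz":0},{"dx":0,"dy":0,"dz":0.03,"wx":0,"wy":0,"wz":0},{"dx":0,"dy":0,"dz":0,"wx":0,"wy":0,"wz":0}]'|f
python3 -m pendant '[{"dx":0,"dy":0,"dz":0.03,"wx":0,"wy":0,"wz":0},{"dx":0,"dy":0,"dz":0,"wx":0,"wy":0,"wz":0}]'|f
```

```text
t: 17.82 ee_pos: [0.4429, 0.1657, 0.0727] wrist_force: [0.3, -0.6, -2.4] 
t: 17.98 ee_pos: [0.443, 0.1658, 0.0723] wrist_force: [-4.1, -1.4, 17.0]
```

```bash
f() { grep -E 't:|pos|wrist|wid'|tr '\n' ' '|sed 's/tool_rot.*wrist/wrist/';echo; }
python3 -m pendant '[{"dx":0,"dy":0,"dz":0,"wx":0,"wy":0,"wz":0},{"dx":0,"dy":0,"dz":0,"wx":0,"wy":0,"wz":0},{"dx":0,"dy":0,"dz":0,"wx":0,"wy":0,"wz":0},{"dx":0,"dy":0,"dz":0,"wx":0,"wy":0,"wz":0},{"dx":0,"dy":0,"dz":0,"wx":0,"wy":0,"wz":0}]' 62|f
python3 -m pendant '[{"dx":0,"dy":0,"dz":-0.5,"wx":0,"wy":0,"wz":0},{"dx":0,"dy":0,"dz":-0.9,"wx":0,"wy":0,"wz":0},{"dx":0,"dy":0,"dz":-0.9,"wx":0,"wy":0,"wz":0},{"dx":0,"dy":0,"dz":-0.9,"wx":0,"wy":0,"wz":0},{"dx":0,"dy":0,"dz":-0.9,"wx":0,"wy":0,"wz":0},{"dx":0,"dy":0,"dz":0,"wx":0,"wy":0,"wz":0}]'|f
python3 snap.py w5; python3 - <<'E'
from h import *
np.set_printoptions(precision=4,suppress=True)
w=dict(np.load("pics/w5.npz"));im=cv2.imread("pics/w5.png")
a=im[130:330,180:400]; t=bot.snapshot("top"); cv2.imwrite("pics/top5.png",t)
s=bot.snapshot("scene"); cv2.imwrite("pics/scene5.png",s)
b=t[165:330,145:400]; c=s[120:270,145:410]
R=lambda i,h:cv2.resize(i,(int(i.shape[1]*h/i.shape[0]),h),interpolation=cv2.INTER_CUBIC)
o=np.zeros((600,800,3),np.uint8); A=R(a,300);B=R(b,250);C=R(c,300)
o[:300,:A.shape[1]]=A; o[:250,340:340+B.shape[1]]=B[:,:460]; o[300:,:C.shape[1]]=C
cv2.imwrite("pics/m5.png",o); print(proj(w,(.4427,.1655,.114)),proj(w,(.4427,.1655,.118)))
E
```

```text
t: 18.4 ee_pos: [0.4428, 0.1657, 0.0715] wrist_force: [0.4, 0.3, -0.1] width: 0.0621 
t: 18.9 ee_pos: [0.445, 0.1664, 0.1989] wrist_force: [2.4, -0.1, 0.7] width: 0.0621 
18.95 [0.4443 0.1661 0.1969] [[ 0.9916  0.1293  0.0046]
 [ 0.1293 -0.9916  0.0014]
 [ 0.0047 -0.0008 -1.    ]] [-0.7448 -0.0533 -0.6565] 0.062246768676918335 [0.2939 0.2782 2.0292 0.     0.8294 1.735 ]
[282.611  219.2822] [282.6196 221.0293]
```

View pics/m5.png

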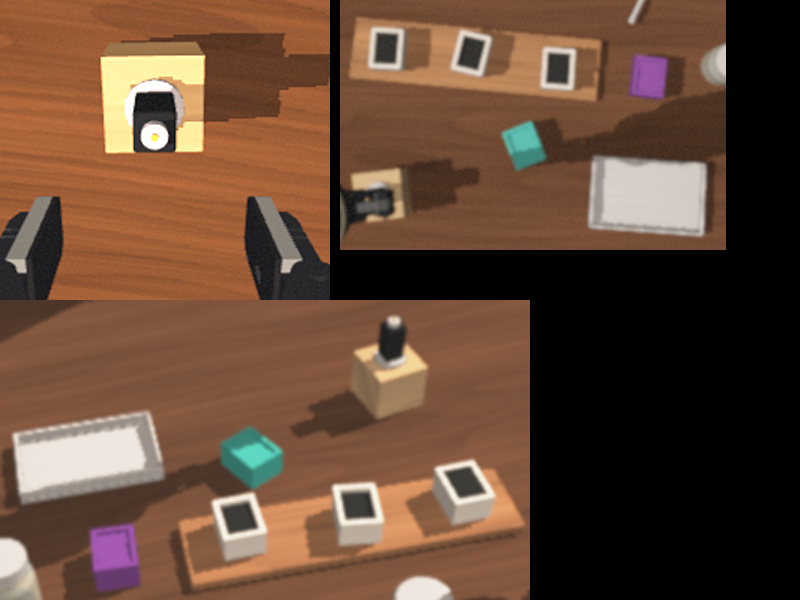

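The gauge is back home with its collar flat on the stand and its top at the predicted pixel (282,221). The frames haven't moved. Next I'll go over the right-hand (soft) frame and re-measure it.

```bash
f() { grep -E 't:|pos|wrist|wid'|tr '\n' ' '|sed 's/tool_rot.*wrist/wrist/';echo; }
python3 -m pendant '[{"dx":0.546,"dy":0.97,"dz":0,"wx":0,"wy":0,"wz":0},{"dx":0.546,"dy":0.97,"dz":0,"wx":0,"wy":0,"wz":0},{"dx":0.546,"dy":0.97,"dz":0,"wx":0,"wy":0,"wz":0},{"dx":0.546,"dy":0.97,"dz":0,"wx":0,"wy":0,"wz":0},{"dx":0.546,"dy":0.97,"dz":0,"wx":0,"wy":0,"wz":0},{"dx":0.546,"dy":0.97,"dz":0,"wx":0,"wy":0,"wz":0},{"dx":0.546,"dy":0.97,"dz":0,"wx":0,"wy":0,"wz":0},{"dx":0.546,"dy":0.97,"dz":0,"wx":0,"wy":0,"wz":0},{"dx":0.546,"dy":0.97,"dz":0,"wx":0,"wy":0,"wz":0},{"dx":0,"dy":0,"dz":0,"wx":0,"wy":0,"wz":0.77}]' 66|f
python3 -m pendant '[{"dx":0,"dy":0,"dz":0,"wx":0,"wy":0,"wz":0.77},{"dx":0,"dy":0,"dz":0,"wx":0,"wy":0,"wz":0},{"dx":0,"dy":0,"dz":0,"wx":0,"wy":0,"wz":0},{"dx":0,"dy":0,"dz":0,"wx":0,"wy":0,"wz":0}]'|f
python3 snap.py w6; python3 - <<'E'
from h import *
np.set_printoptions(precision=4,suppress=True)
w=dict(np.load("pics/w6.npz"));im=cv2.imread("pics/w6.png")
for nm,P in dict(mid=(.642,.0495),right=(.6235,-.0745)).items():
  for name,m,z in(('rubber',im.max(2)<70,.039),('rim',im.min(2)>130,.044)):
    q=proj(w,(*P,z)); print(nm,q)
    n,l,st,c=cv2.connectedComponentsWithStats(m.astype('uint8'))
    for i in range(1,n):
        if st[i,4]>300 and np.hypot(*(c[i]-q))<25:
            r=cv2.minAreaRect(np.argwhere(l==i)[:,::-1].astype(np.float32)); B=cv2.boxPoints(r); W=np.array([plane(w,b,z) for b in B])
            e=W-np.roll(W,1,0); print(name,st[i],'c',W.mean(0),'len',np.linalg.norm(e,axis=1),'ang',np.degrees(np.arctan2(e[:,1],e[:,0])))
E
```

```text
t: 19.88 ee_pos: [0.6254, -0.0795, 0.1926] wrist_force: [-1.5, -0.2, 0.1] width: 0.066 
t: 20.22 ee_pos: [0.6222, -0.0747, 0.1937] wrist_force: [0.3, 0.9, 0.3] width: 0.0661 
20.2667 [ 0.6224 -0.0746  0.194 ] [[ 0.9996 -0.0289 -0.0009]
 [-0.0289 -0.9996  0.0002]
 [-0.0009 -0.0001 -1.    ]] [ 0.0431 -0.2044  0.5338] 0.06620249255412672 [-0.1677  0.4861  1.6893  0.      0.9671  1.432 ]
mid [155.3536 176.4358]
rubber [ 139  153   33   48 1327] c [0.6414 0.0506 0.039 ] len [0.032  0.0461 0.0305 0.046 ] ang [ 84.0744 -13.9415 -95.7198 167.8807]
mid [153.3416 177.5418]
rim [ 130  145   49   64 1142] c [0.642 0.05  0.044] len [0.0479 0.0608 0.045  0.0607] ang [ 83.7007 -14.7839 -96.0026 167.9661]
right [281.6117 191.1361]
rubber [ 265  171   34   42 1378] c [ 0.6227 -0.0744  0.039 ] len [0.0338 0.0425 0.0324 0.0425] ang [ 88.3745  -2.621  -91.6209 179.3315]
right [281.6083 192.4546]
rim [ 258  164   48   57 1076] c [ 0.6233 -0.0737  0.044 ] len [0.0477 0.0565 0.045  0.0566] ang [ 86.7233  -4.5725 -93.1756 178.2074]
```

The frame is confirmed at (0.623, -0.074), yaw about −2°, in line with the tool. Now I'll descend and grip.

```bash
f() { grep -E 't:|pos|wrist|wid|fing'|tr '\n' ' '|sed 's/tool_rot.*wrist/wrist/';echo; }
python3 -m pendant '[{"dx":0.02,"dy":-0.01,"dz":0.9,"wx":0,"wy":0,"wz":0},{"dx":0,"dy":0,"dz":0.9,"wx":0,"wy":0,"wz":0},{"dx":0,"dy":0,"dz":0.9,"wx":0,"wy":0,"wz":0},{"dx":0,"dy":0,"dz":0.9,"wx":0,"wy":0,"wz":0},{"dx":0,"dy":0,"dz":0.8,"wx":0,"wy":0,"wz":0},{"dx":0,"dy":0,"dz":0.6,"wx":0,"wy":0,"wz":0},{"dx":0,"dy":0,"dz":0.4,"wx":0,"wy":0,"wz":0},{"dx":0,"dy":0,"dz":0.3,"wx":0,"wy":0,"wz":0},{"dx":0,"dy":0,"dz":0,"wx":0,"wy":0,"wz":0},{"dx":0,"dy":0,"dz":0,"wx":0,"wy":0,"wz":0}]' 66|f
python3 -m pendant '[{"dx":0,"dy":0,"dz":0,"wx":0,"wy":0,"wz":0},{"dx":0,"dy":0,"dz":0,"wx":0,"wy":0,"wz":0},{"dx":0,"dy":0,"dz":0,"wx":0,"wy":0,"wz":0},{"dx":0,"dy":0,"dz":0,"wx":0,"wy":0,"wz":0},{"dx":0,"dy":0,"dz":0,"wx":0,"wy":0,"wz":0},{"dx":0,"dy":0,"dz":0,"wx":0,"wy":0,"wz":0}]' 0 50|f
```

```text
t: 21.1 ee_pos: [0.6236, -0.0746, 0.0239] wrist_force: [0.1, -0.2, 0.7] width: 0.066 finger_force: 0.0 
t: 21.6 ee_pos: [0.6242, -0.0749, 0.025] wrist_force: [-1.6, 0.7, 6.6] width: 0.0428 finger_force: 51.6
```

```bash
f() { grep -E 't:|pos|wrist|wid|fing'|tr '\n' ' ';echo; }
python3 -m pendant '[{"dx":0,"dy":0,"dz":-0.4,"wx":0,"wy":0,"wz":0},{"dx":0,"dy":0,"dz":-0.8,"wx":0,"wy":0,"wz":0},{"dx":0,"dy":0,"dz":-0.9,"wx":0,"wy":0,"wz":0},{"dx":0,"dy":0,"dz":-0.9,"wx":0,"wy":0,"wz":0},{"dx":-0.813,"dy":0.639,"dz":0,"wx":0,"wy":0,"wz":0},{"dx":-0.813,"dy":0.639,"dz":0,"wx":0,"wy":0,"wz":0},{"dx":-0.813,"dy":0.639,"dz":0,"wx":0,"wy":0,"wz":0},{"dx":-0.813,"dy":0.639,"dz":0,"wx":0,"wy":0,"wz":0},{"dx":-0.813,"dy":0.639,"dz":0,"wx":0,"wy":0,"wz":0},{"dx":-0.813,"dy":0.639,"dz":0,"wx":0,"wy":0,"wz":0}]'|f
python3 -m pendant '[{"dx":-0.813,"dy":0.639,"dz":0,"wx":0,"wy":0,"wz":0},{"dx":0,"dy":0,"dz":0,"wx":0,"wy":0,"wz":0},{"dx":0,"dy":0,"dz":0,"wx":0,"wy":0,"wz":0},{"dx":0,"dy":0,"dz":0,"wx":0,"wy":0,"wz":0}]'|f
```

```text
t: 22.43 ee_pos: [0.4725, -0.1857, 0.1148] tool_rot: [[1.0, -0.031, 0.001], [-0.031, -1.0, -0.001], [0.001, 0.001, -1.0]] wrist_force: [0.4, -0.3, -2.9] width: 0.0429 finger_force: 51.9 
t: 22.77 ee_pos: [0.4491, -0.2038, 0.1145] tool_rot: [[0.999, -0.032, 0.002], [-0.032, -0.999, -0.001], [0.002, 0.001, -1.0]] wrist_force: [-0.6, -0.2, -2.5] width: 0.0432 finger_force: 51.9
```

```bash
f() { grep -E 't:|pos|wrist|wid|fing'|tr '\n' ' '|sed 's/tool_rot.*wrist/wrist/';echo; }
python3 -m pendant '[{"dx":0,"dy":0,"dz":0.7,"wx":0,"wy":0,"wz":0},{"dx":0,"dy":0,"dz":0.8,"wx":0,"wy":0,"wz":0},{"dx":0,"dy":0,"dz":0.7,"wx":0,"wy":0,"wz":0},{"dx":0,"dy":0,"dz":0.5,"wx":0,"wy":0,"wz":0},{"dx":0,"dy":0,"dz":0.2,"wx":0,"wy":0,"wz":0},{"dx":0,"dy":0,"dz":0.15,"wx":0,"wy":0,"wz":0},{"dx":0,"dy":0,"dz":0,"wx":0,"wy":0,"wz":0},{"dx":0,"dy":0,"dz":0,"wx":0,"wy":0,"wz":0}]'|f
python3 -m pendant '[{"dx":0,"dy":0,"dz":0.03,"wx":0,"wy":0,"wz":0},{"dx":0,"dy":0,"dz":0.03,"wx":0,"wy":0,"wz":0},{"dx":0,"dy":0,"dz":0,"wx":0,"wy":0,"wz":0}]'|f
```

```text
t: 23.43 ee_pos: [0.4491, -0.2034, 0.0226] wrist_force: [1.1, 0.2, -1.9] width: 0.043 finger_force: 51.8 
t: 23.68 ee_pos: [0.4488, -0.2036, 0.0207] wrist_force: [0.6, -1.0, -2.5] width: 0.0428 finger_force: 51.8
```

```bash
f() { grep -E 't:|pos|wrist|wid|fing'|tr '\n' ' '|sed 's/tool_rot.*wrist/wrist/';echo; }
python3 -m pendant '[{"dx":0,"dy":0,"dz":0.04,"wx":0,"wy":0,"wz":0},{"dx":0,"dy":0,"dz":0.04,"wx":0,"wy":0,"wz":0},{"dx":0,"dy":0,"dz":0,"wx":0,"wy":0,"wz":0}]'|f
python3 -m pendant '[{"dx":0,"dy":0,"dz":0.03,"wx":0,"wy":0,"wz":0},{"dx":0,"dy":0,"dz":0.02,"wx":0,"wy":0,"wz":0},{"dx":0,"dy":0,"dz":0,"wx":0,"wy":0,"wz":0}]'|f
```

```text
t: 23.93 ee_pos: [0.4485, -0.2034, 0.0177] wrist_force: [0.2, 0.9, -2.7] width: 0.0424 finger_force: 51.8 
t: 24.18 ee_pos: [0.4485, -0.2035, 0.0169] wrist_force: [-3.1, 1.1, 16.8] width: 0.0424 finger_force: 54.1
```

Contact with the tray floor at the expected height, so I'll release and withdraw.

```bash
f() { grep -E 't:|pos|wrist|wid|fing'|tr '\n' ' '|sed 's/tool_rot.*wrist/wrist/';echo; }
python3 -m pendant '[{"dx":0,"dy":0,"dz":0,"wx":0,"wy":0,"wz":0},{"dx":0,"dy":0,"dz":0,"wx":0,"wy":0,"wz":0},{"dx":0,"dy":0,"dz":0,"wx":0,"wy":0,"wz":0},{"dx":0,"dy":0,"dz":0,"wx":0,"wy":0,"wz":0},{"dx":0,"dy":0,"dz":0,"wx":0,"wy":0,"wz":0}]' 64|f
python3 -m pendant '[{"dx":0,"dy":0,"dz":-0.4,"wx":0,"wy":0,"wz":0},{"dx":0,"dy":0,"dz":-0.8,"wx":0,"wy":0,"wz":0},{"dx":0,"dy":0,"dz":-0.9,"wx":0,"wy":0,"wz":0},{"dx":0,"dy":0,"dz":-0.9,"wx":0,"wy":0,"wz":0},{"dx":0,"dy":0,"dz":-0.9,"wx":0,"wy":0,"wz":0},{"dx":0,"dy":0,"dz":-0.9,"wx":0,"wy":0,"wz":0},{"dx":0,"dy":0,"dz":-0.9,"wx":0,"wy":0,"wz":0},{"dx":0,"dy":0.9,"dz":0,"wx":0,"wy":0,"wz":0},{"dx":0,"dy":0.9,"dz":0,"wx":0,"wy":0,"wz":0},{"dx":0,"dy":0.9,"dz":0,"wx":0,"wy":0,"wz":0}]'|f
python3 -m pendant '[{"dx":0,"dy":0.9,"dz":0,"wx":0,"wy":0,"wz":0},{"dx":0,"dy":0.9,"dz":0,"wx":0,"wy":0,"wz":0},{"dx":0,"dy":0.9,"dz":0,"wx":0,"wy":0,"wz":0},{"dx":0,"dy":0,"dz":0,"wx":0,"wy":0,"wz":0},{"dx":0,"dy":0,"dz":0,"wx":0,"wy":0,"wz":0}]'|f
python3 - <<'E'
from h import *
t=bot.snapshot("top");s=bot.snapshot("scene")
cv2.imwrite("pics/m7.png",np.vstack([cv2.resize(t[165:330,145:400],(464,300)),cv2.resize(s[120:270,145:410],(464,300))]))
E
```

```text
t: 24.6 ee_pos: [0.4485, -0.2034, 0.0163] wrist_force: [-1.3, -0.2, -0.0] width: 0.0639 finger_force: 0.0 
t: 25.43 ee_pos: [0.4461, -0.2853, 0.1881] wrist_force: [0.1, -0.6, -0.1] width: 0.0639 finger_force: 0.0 
t: 25.85 ee_pos: [0.443, -0.3664, 0.1869] wrist_force: [0.7, 0.4, -0.3] width: 0.0638 finger_force: 0.0
```

View pics/m7.png

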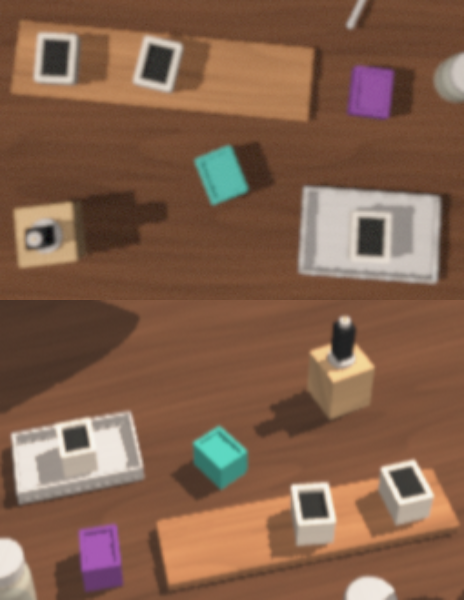

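The frame sits flat in the middle of the tray (371,236 in the top half). The gauge is home (40,237), and the other two frames and the bystanders have not moved.

```bash
python3 -c "
from station import bot;print(bot.sign_off())"
```

```text
the job is handed in; nothing more can be done
None
```

I pressed all three frames left to right at about 8 N, hung the gauge back fully home in its stand, set the soft right-hand frame flat in the tray, and handed the job in at about 26 s with the other two frames and the bench items where they were.

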